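# Find the seed tin that rattles and hold it out over the sowing tray

### The job

One of the three sealed metal tins on the growing bench has the loose brass valve ball in it: find it by lifting tins clear of the bench and shaking them lengthways end to end several times, handling them gently (45 N of squeeze on each side at the most, never dropped) and standing every silent one you picked up upright back where it stood. Finish while holding the one that rattles out over the middle of the empty black sowing tray, upright, still and at least 100 mm above the tray's rim, and do not let go; leave everything else on the bench alone.

Things in the scene. Friction and masses are not known exactly. Their poses are not given: they have to be found in the camera images.
- tin_a_centre (a point): centre (31 mm above the underside) of one of three identical sealed plain metal tins, 110 long (x axis) x 58 wide (y axis, take it across this) x 62 mm tall, upright on the bench. It is the tin on the left (+y). They weigh 110 to 500 g; weight does not tell which one rattles.
- tin_b_centre (a point): centre (31 mm above the underside) of one of three identical sealed plain metal tins, 110 long (x axis) x 58 wide (y axis, take it across this) x 62 mm tall, upright on the bench. It is the middle tin. One of the three, a different one each time, holds a loose 34 mm, 150 g brass ball with 68 mm of free travel along the tin's length; the other two are silent.
- tin_c_centre (a point): centre (31 mm above the underside) of one of three identical sealed plain metal tins, 110 long (x axis) x 58 wide (y axis, take it across this) x 62 mm tall, upright on the bench. It is the tin on the right (-y). In the rattling tin the ball rolls, knocks on the end walls and stays at the end it last ran to, up to 34 mm off centre, so the tin grows heavy at that end.
- tray: empty black sowing tray with 15 cells, fixed to the bench, 170 (x) x 280 (y) x 50 mm tall; origin at the centre of its underside, on the bench
- jar_mid (a point): bystander, leave alone: small green glass jar with a yellow cap, 42 mm across, 72 mm tall; point half-way up
- pot_mid (a point): bystander, leave alone: small clay pot with a seedling, 44 mm across, 80 mm tall with its leaves; point 22 mm above the bench
- meter_mid (a point): bystander, leave alone: white climate meter standing on edge, 18 x 60 x 50 mm; centre
- brush: bystander, leave alone: hand brush lying on the bench, 160 mm long; origin under its middle
- sprayer_mid (a point): bystander, leave alone: clear bottle with a red cap, 64 mm across, 150 mm tall; point half-way up
- scoop_cup_mid (a point): bystander, leave alone: blue plastic cup, 70 mm across, 70 mm tall; point half-way up
- dibber: bystander, leave alone: wooden T-handled dibber lying on the bench, about 145 mm long; origin under its middle

How it is judged (in metres and radians):
On the way, in this order (a step that is already met when the one before it is completed fails the run):
1. the rattling tin is held clear of the bench (by 40 mm or more) and shaken lengthways: its ball rolls to one end (((distance between ball_center and tin_a_centre below 0.05 m and height (world z) of tin_a_centre above 0.07 m and contact force between the fingers and tin_a above 0.5 N and x of ball_center in the frame of tin_a above 0.02 m) or (distance between ball_center and tin_b_centre below 0.05 m and height (world z) of tin_b_centre above 0.07 m and contact force between the fingers and tin_b above 0.5 N and x of ball_center in the frame of tin_b above 0.02 m) or (distance between ball_center and tin_c_centre below 0.05 m and height (world z) of tin_c_centre above 0.07 m and contact force between the fingers and tin_c above 0.5 N and x of ball_center in the frame of tin_c above 0.02 m))).
2. shaken on: the ball rolls to the other end (((distance between ball_center and tin_a_centre below 0.05 m and height (world z) of tin_a_centre above 0.07 m and contact force between the fingers and tin_a above 0.5 N and x of ball_center in the frame of tin_a below -0.02 m) or (distance between ball_center and tin_b_centre below 0.05 m and height (world z) of tin_b_centre above 0.07 m and contact force between the fingers and tin_b above 0.5 N and x of ball_center in the frame of tin_b below -0.02 m) or (distance between ball_center and tin_c_centre below 0.05 m and height (world z) of tin_c_centre above 0.07 m and contact force between the fingers and tin_c above 0.5 N and x of ball_center in the frame of tin_c below -0.02 m))).
3. and the ball rolls back again (((distance between ball_center and tin_a_centre below 0.05 m and height (world z) of tin_a_centre above 0.07 m and contact force between the fingers and tin_a above 0.5 N and x of ball_center in the frame of tin_a above 0.02 m) or (distance between ball_center and tin_b_centre below 0.05 m and height (world z) of tin_b_centre above 0.07 m and contact force between the fingers and tin_b above 0.5 N and x of ball_center in the frame of tin_b above 0.02 m) or (distance between ball_center and tin_c_centre below 0.05 m and height (world z) of tin_c_centre above 0.07 m and contact force between the fingers and tin_c above 0.5 N and x of ball_center in the frame of tin_c above 0.02 m))).
At the end, for the whole second after the job is handed in: Rattling tin gripped, still (under 0.03 m/s), upright (0.25 rad), centre within 60 mm (tray x) and 90 mm (tray y) of the tray's middle and 170 mm or more above the bench; silent tins upright on the bench, within 50 mm of their start, at rest, untouched (((distance between ball_center and tin_a_centre below 0.05 m and height (world z) of tin_a_centre above 0.17 m and angle between tin_a's own z axis and vertical below 0.25 rad and linear speed of tin_a below 0.03 m/s and contact force between the fingers and tin_a above 1 N and x of tin_a_centre in the frame of tray between -0.06 and 0.06 m and y of tin_a_centre in the frame of tray between -0.09 and 0.09 m and height (world z) of each of tin_b_centre, tin_c_centre below 0.036 m and angle between each of tin_b, tin_c's own z axis and vertical below 0.1 rad and distance of each of tin_b_centre, tin_c_centre from where it was at the start of the episode below 0.05 m and linear speed of each of tin_b, tin_c below 0.02 m/s and contact force between the fingers and tin_b below 0.1 N and contact force between the fingers and tin_c below 0.1 N) or (distance between ball_center and tin_b_centre below 0.05 m and height (world z) of tin_b_centre above 0.17 m and angle between tin_b's own z axis and vertical below 0.25 rad and linear speed of tin_b below 0.03 m/s and contact force between the fingers and tin_b above 1 N and x of tin_b_centre in the frame of tray between -0.06 and 0.06 m and y of tin_b_centre in the frame of tray between -0.09 and 0.09 m and height (world z) of each of tin_a_centre, tin_c_centre below 0.036 m and angle between each of tin_a, tin_c's own z axis and vertical below 0.1 rad and distance of each of tin_a_centre, tin_c_centre from where it was at the start of the episode below 0.05 m and linear speed of each of tin_a, tin_c below 0.02 m/s and contact force between the fingers and tin_a below 0.1 N and contact force between the fingers and tin_c below 0.1 N) or (distance between ball_center and tin_c_centre below 0.05 m and height (world z) of tin_c_centre above 0.17 m and angle between tin_c's own z axis and vertical below 0.25 rad and linear speed of tin_c below 0.03 m/s and contact force between the fingers and tin_c above 1 N and x of tin_c_centre in the frame of tray between -0.06 and 0.06 m and y of tin_c_centre in the frame of tray between -0.09 and 0.09 m and height (world z) of each of tin_a_centre, tin_b_centre below 0.036 m and angle between each of tin_a, tin_b's own z axis and vertical below 0.1 rad and distance of each of tin_a_centre, tin_b_centre from where it was at the start of the episode below 0.05 m and linear speed of each of tin_a, tin_b below 0.02 m/s and contact force between the fingers and tin_a below 0.1 N and contact force between the fingers and tin_b below 0.1 N))); the arm keeps its last pose, push and grip.
It fails at once if a tin is squeezed or pressed by the fingers with more than the permitted force (contact force between the fingers and tin_a above 90 N or contact force between the fingers and tin_b above 90 N or contact force between the fingers and tin_c above 90 N).
It fails at once if a tin is dropped: out of the fingers more than 20 mm above the bench ((height (world z) of tin_a_centre above 0.051 m and contact force between the fingers and tin_a below 0.05 N) or (height (world z) of tin_b_centre above 0.051 m and contact force between the fingers and tin_b below 0.05 N) or (height (world z) of tin_c_centre above 0.051 m and contact force between the fingers and tin_c below 0.05 N)).
It fails at once if another thing on the bench is pushed more than 30 mm or knocked over (distance of any of jar_mid, pot_mid, meter_mid, brush, sprayer_mid, scoop_cup_mid, dibber from where it was at the start of the episode above 0.03 m or angle between any of jar_mid, pot_mid, meter_mid, sprayer_mid, scoop_cup_mid's own z axis and vertical above 0.5 rad).
It also fails if it takes over 72 s, if anything falls off the work surface, if the arm or the gripper's body presses on something with over 40 N, if the wrist force passes 120 N, or if a joint passes its speed limit or range.

### The arm

A 6-joint arm with a two-finger parallel gripper is mounted at the origin on the work surface. World frame = base frame: x ahead of the robot, y to its left, z up, the work surface at z = 0. Lengths are in mm, angles in rad, forces in N, time in s.
With the tool pointing down it reaches from about 275 to 1000 mm from the base axis. Payload 8.4 kg.
Tool frame: the origin (TCP) lies midway between the tips of the shut fingers; the grasp point (between the pads) lies 19 mm behind it; y points along the fingers, z is the direction in which the jaws open and shut, and the axes are right-handed (so a half turn about y gives the same grasp; the last joint's range is limited). The gripper opens to 85 mm and grips with 20 to 120 N. Pads are 22 mm wide; open, the fingers measure 114 mm over their backs; the gripper's body (76 mm by 85 mm) begins 54 mm behind the grasp point. The pads swing forward as they close: fully open they stand 13 mm farther back than shut.
Start: joints at [1.153, 0.353, 1.633, -0, 1.155, -0.002], TCP at [252.45, 571.749, 231.281] pointing down, gripper open.
Joint ranges: [-2.63, 2.63], [-0.92, 2.1], [0.06, 2.66], [-1.3, 4.44], [0, 2.69], [-3.02, 3.02]. Speed limits (rad/s): [2.22, 2.22, 2.79, 3.14, 3.14, 3.14].

### API

Orientations are given as [roll, pitch, yaw] about the fixed x, y, z axes, in that order (R = Rz(yaw) Ry(pitch) Rx(roll)).
In Python, from rig import r gives the robot as it stands. The module is installed in compiled form; this text tells all that it offers.
- The arm moves only by the tool apply_moves, never from a script. Its argument "plan" is text: rows parted by semicolons, each of 7 numbers parted by spaces: the shift along the tool's x, y, z in cm, then the turn, a rotation vector about the tool's x, y, z in degrees, then the closure, from 0 (fully open) to 1 (shut). A call has 1 to 20 rows; each row shifts and turns the pose as measured when the row begins, along the tool's axes as they then stand; what a row does not reach is not made up. A row lasts 1/10 s, in which the tool goes at most 50 mm and 8.59 degrees, less where a joint would pass 70% of its speed; a pose out of reach is approached as far as the arm can. A call is refused whole if a number of a shift passes 5 or a number of a turn 8.59, either way. A call with a gripper value outside its range is refused whole. The fingers move at their own pace and stop on an object; "squeeze" is the grip in N (left out, the last holds). Time passes only in rows, so rows that do not move let the fingers close. It gives the time, the measured TCP pose, the force and the opening at its end, in the units of the state.
- r.sense(): the state, without advancing time (a new reading comes with each control period).
- r.grab_frame(name): name is "side" or "top" or "wrist"; returns the picture (480x640x3 uint8, blue, green, red); there is no depth.
- r.get_calibration(name): a dict with "vertical_fov" (degrees; the focal length in pixels is half the picture's height over the tangent of half this angle, whatever the lens; pixels are square), "cx", "cy" (the principal point, pixels), "R" (3x3) and "t" (3): a world point X has camera coordinates R X + t; the wrist camera has in their place "hand_eye" (4x4, takes a point from camera to tool coordinates, whose origin is the TCP and whose axes are the tool frame's). Camera axes: x right, y down, z forward; pixel columns grow to the right and rows downward; lengths in mm; the calibration is good to about 2 mm. The wrist camera is an equidistant fisheye: a pixel r from the principal point sees the ray r / f radians off the axis. A picture is of the moment at which its call begins: read the wrist's pose just before it. get_calibration takes no time and is no camera call.
- r.sign_off(): hands the job in, once; it reports no verdict.
The state is a dict: "clock": time; "qpos": joint angles; "qvel": joint speeds; "joint_efforts": joint torques, N m; "eef_pos": TCP position; "tcp_rot": TCP orientation; "contact_force": force on the tool from outside, world axes, zero at the start; "wrist_torque": the same for the moment, N m; "opening": opening from 0.0 (shut) to 1.0 (fully open).
Only numpy, scipy, OpenCV 4.12 (cv2) and the standard library are available. Lean on these libraries where they do the work, as an engineer would, in place of code of your own. Each camera call takes 0.05 s, during which the arm holds its last target. There are 200 camera calls.

## Working session

There is one attempt and no reset: what is moved stays moved. The work goes in short steps, Python scripts to look and compute and a tool call to move; the robot and the scene stay as the last step left them, time stands still between calls to the robot, and variables do not carry over. Pictures are saved under pics/ and viewed, about 8 in all and at most 12, crops included, and the job is handed in when it is done.

Besides the shell and the picture viewer there is one more tool, called after "Request:" as a command line: name --argument value ..., lists and objects as JSON in quotes. apply_moves: Moves the arm, as the interface text tells. Its arguments: {"type":"object","properties":{"plan":{"type":"string"},"squeeze":{"type":"number"}},"required":["plan"]}

```bash
mkdir -p pics
python3 - <<'E'
from rig import r
import cv2,numpy as np
print(r.sense())
for n in("top","side","wrist"):
    cv2.imwrite(f"pics/{n}0.png",r.grab_frame(n)); c=r.get_calibration(n); print(n,c)
E
```

```text
{'clock': 0.0, 'qpos': array([ 1.15262170e+00,  3.53639160e-01,  1.63414686e+00, -1.94760449e-05,
        1.15514381e+00, -2.39484224e-03]), 'qvel': array([-4.20021118e-04, -3.03069596e-05,  4.06500376e-05,  2.72164596e-04,
        1.26566892e-04, -2.81287349e-05]), 'joint_efforts': array([-4.39956766e-04, -6.05254483e+01, -3.42069483e+01, -1.18316621e-04,
        9.48203669e-03, -1.96694270e-05]), 'eef_pos': array([252.25384573, 571.3258717 , 230.56182377]), 'tcp_rot': array([-1.57213355e+00, -1.46048019e-05, -4.15771897e-01]), 'contact_force': array([ 0.45007862,  0.05668594, -1.50826705]), 'wrist_torque': array([ 0.00070279, -0.01421152,  0.03325994]), 'opening': 0.9975275356075279}
top {'vertical_fov': 51.671880498744486, 'cx': 324.9691034353739, 'cy': 239.1223513643961, 'R': array([[ 0.02118347, -0.99976237, -0.00514487],
       [-0.98078046, -0.01978237, -0.19410912],
       [ 0.19396121,  0.00915789, -0.98096645]]), 't': array([  14.82130521,  497.77105178, 1531.00405903])}
side {'vertical_fov': 45.20509760921623, 'cx': 311.9476200548428, 'cy': 233.15400177272366, 'R': array([[ 0.80675948, -0.59074596,  0.01258388],
       [-0.38459849, -0.54116138, -0.74781573],
       [ 0.44857903,  0.59846769, -0.66378708]]), 't': array([-381.30357589,  232.53287575, 1310.70770369])}
wrist {'vertical_fov': 65.70646984690485, 'cx': 323.3228060747754, 'cy': 238.30687147251658, 'hand_eye': array([[ 4.40982549e-04,  9.64764061e-01,  2.63116158e-01,
        -6.72461242e+01],
       [-3.75516224e-04, -2.63116005e-01,  9.64764130e-01,
        -1.42239683e+02],
       [ 9.99999832e-01, -5.24248531e-04,  2.46254990e-04,
        -4.33297748e-01],
       [ 0.00000000e+00,  0.00000000e+00,  0.00000000e+00,
         1.00000000e+00]])}
```

View pics/top0.png

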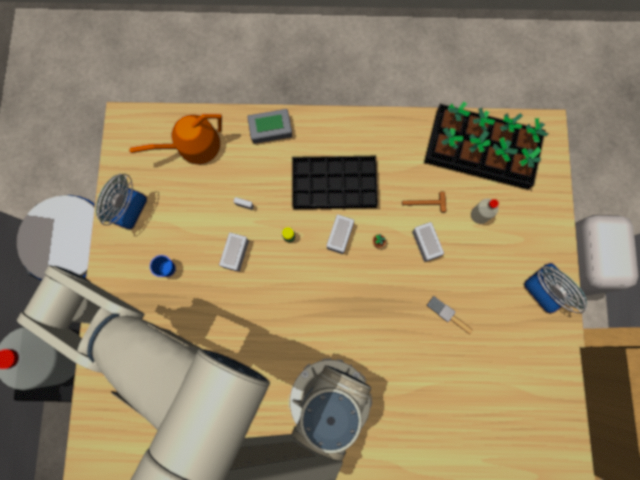

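View pics/side0.png

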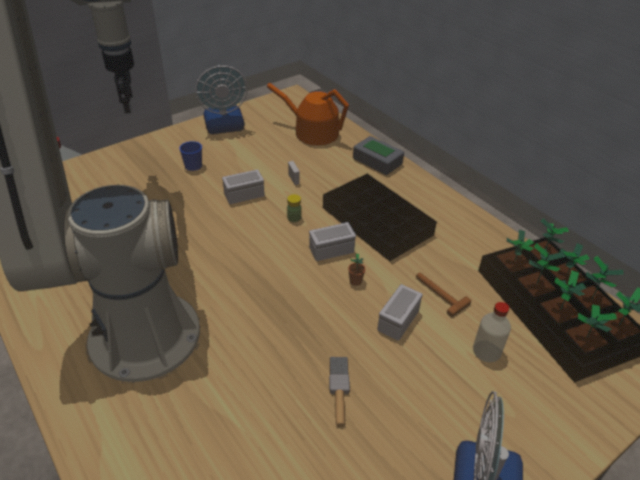

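```bash
cat > h.py <<'E'
import cv2,numpy as np
from rig import r
from scipy.spatial.transform import Rotation as Ro
def ray(name,uv,z):
    c=r.get_calibration(name); f=240/np.tan(np.radians(c["vertical_fov"]/2))
    d=c["R"].T@np.array([(uv[0]-c["cx"])/f,(uv[1]-c["cy"])/f,1]); o=-c["R"].T@c["t"]
    return o+d*(z-o[2])/d[2]
def Rt(s): return Ro.from_euler('xyz',s["tcp_rot"]).as_matrix()
E
python3 - <<'E'
from h import *
im=cv2.imread("pics/top0.png"); hsv=cv2.cvtColor(im,cv2.COLOR_BGR2HSV)
for n,(u,v) in dict(A=(234,252),B=(341,234),C=(428,241)).items():
    m=np.zeros((480,640),np.uint8); w=slice(v-26,v+27),slice(u-22,u+23)
    m[w]=((hsv[w][...,1]<60)&(hsv[w][...,2]>120))*255
    cs,_=cv2.findContours(m,cv2.RETR_EXTERNAL,cv2.CHAIN_APPROX_NONE); c=max(cs,key=cv2.contourArea)
    P=np.array([ray("top",p[0],62)[:2] for p in c],np.float32)
    (x,y),(a,b),t=cv2.minAreaRect(P); print(n,cv2.contourArea(c),(x,y),a,b,t)
m=((hsv[140:225,280:392,2]<75)*255).astype(np.uint8); cs,_=cv2.findContours(m,0,1); c=max(cs,key=cv2.contourArea)
P=np.array([ray("top",p[0]+[280,140],50)[:2] for p in c],np.float32); print("tray",cv2.minAreaRect(P))
for n,p,z in(("jar",(289,233),72),("pot",(379,240),60),("meter",(244,203),50),("spr",(493,204),150),("cup",(162,266),70)): print(n,ray("top",p,z))
a=cv2.resize(im[190:290,195:275],None,fx=5,fy=5);b=cv2.resize(im[190:290,390:470],None,fx=5,fy=5)
cv2.imwrite("pics/crop.png",np.hstack([a,b]))
E
```

```text
A 611.5 (450.7255859375, 315.51904296875) 59.25885009765625 112.78887176513672 75.491455078125
B 610.0 (516.0288696289062, -22.470123291015625) 60.4153938293457 112.484130859375 73.04044342041016
C 615.0 (497.5798645019531, -302.8108825683594) 113.04491424560547 60.74386215209961 21.14908218383789
tray ((687.3231201171875, -2.957244873046875), (175.52928161621094, 272.7214050292969), 1.9780330657958984)
jar [510.13504791 138.53693166  72.        ]
pot [ 495.76315947 -145.82874036   60.        ]
meter [610.90816701 289.44469888  50.        ]
spr [ 595.53197578 -480.24050077  150.        ]
cup [397.58500289 530.75712621  70.        ]
```

View pics/crop.png

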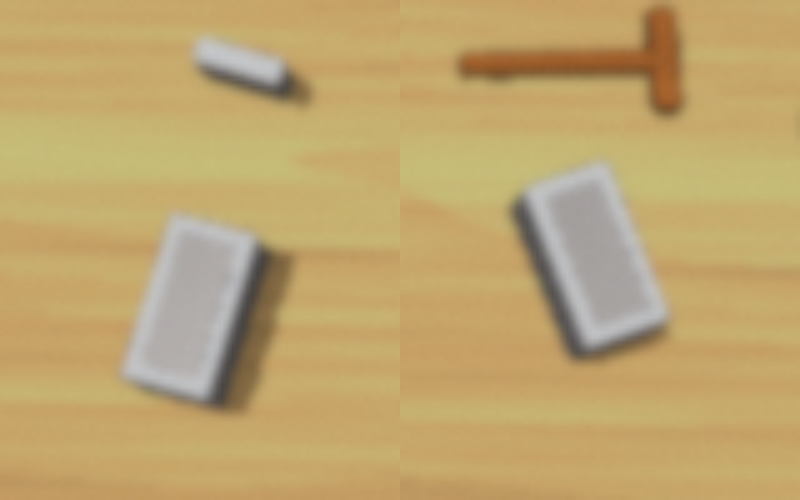

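Request:
apply_moves --plan "0 0 0 0 -4.65 0 0;0 0 0 0 -4.65 0 0;2.85 1 -2.2 0 0 0 0;2.85 1 -2.2 0 0 0 0;2.85 1 -2.2 0 0 0 0;2.85 1 -2.2 0 0 0 0;2.85 1 -2.2 0 0 0 0;2.85 1 -2.2 0 0 0 0;2.85 1 -2.2 0 0 0 0;2.85 1 -2.2 0 0 0 0;2.85 1 -2.2 0 0 0 0;0 0 0 0 0 0 0;0 0 0 0 0 0 0" --squeeze 35

```text
clock: 1.45
eef_pos: [458.1, 307.3, 134.9]
tcp_rot: [-1.573, 0.002, -0.244]
contact_force: [0.3, 1.7, -0.4]
opening: 1.001
```

```bash
cat > d.py <<'E'
import sys
from h import *
# usage: x y z yawdeg -> shift (cm, tool) and yaw turn about tool y
T=np.array(list(map(float,sys.argv[1:5]))); s=r.sense(); R=Rt(s)
print("t",s["clock"],s["eef_pos"].round(1),np.degrees(s["tcp_rot"]).round(2),"open",round(s["opening"],3),s["contact_force"].round(2),s["wrist_torque"].round(4))
print("shift cm",(R.T@(T[:3]-s["eef_pos"])/10).round(2),"turn y",round(np.degrees(s["tcp_rot"][2])-T[3],2))
E
python3 d.py 451 315.5 14 -14.5
```

```text
t 1.45 [458.1 307.3 134.9] [-90.13   0.14 -13.98] open 1.001 [ 0.32  1.73 -0.38] [ 0.0323 -0.0057  0.0118]
shift cm [-0.86 12.09  0.65] turn y 0.52
```

Request:
apply_moves --plan "-0.86 0 0.62 0 0.5 0 0;0 0 0 0 0 0 0;0 0 0 0 0 0 0"

```text
clock: 1.75
eef_pos: [449.5, 317.9, 135.3]
tcp_rot: [-1.572, 0.003, -0.252]
contact_force: [-0.8, -0.1, 0.1]
opening: 0.999
```

```bash
python3 d.py 451 315.5 14 -14.5
python3 - <<'E'
from h import *
s=r.sense(); im=r.grab_frame("wrist"); c=r.get_calibration("wrist"); f=240/np.tan(np.radians(c["vertical_fov"]/2))
H=np.linalg.inv(c["hand_eye"]); R=Rt(s)
y=np.radians(-14.5); M=np.array([[np.cos(y),-np.sin(y)],[np.sin(y),np.cos(y)]])
for a,b in((55,29),(55,-29),(-55,-29),(-55,29)):
    X=np.r_[M@[a,b]+[450.7,315.5],62]; p=H[:3,:3]@(R.T@(X-s["eef_pos"]))+H[:3,3]
    th=np.arctan2(np.hypot(*p[:2]),p[2]); q=p[:2]/np.hypot(*p[:2])*th*f+[c["cx"],c["cy"]]
    cv2.circle(im,tuple(int(v) for v in q),4,(0,0,255),1)
cv2.imwrite("pics/w1.png",im)
E
```

```text
t 1.75 [449.5 317.9 135.3] [-90.09   0.15 -14.44] open 0.999 [-0.76 -0.14  0.15] [0.0192 0.0415 0.0373]
shift cm [ 0.24 12.13 -0.18] turn y 0.06
```

View pics/w1.png

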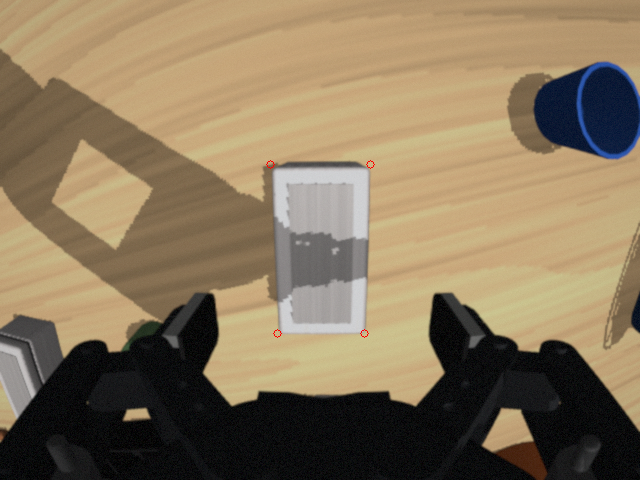

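Request:
apply_moves --plan "0.2 3 -0.15 0 0 0 0;0 3 0 0 0 0 0;0 3 0 0 0 0 0;0 2 0 0 0 0 0;0 0.8 0 0 0 0 0;0 0 0 0 0 0 0;0 0 0 0 0 0 0"

```text
clock: 2.5
eef_pos: [451.5, 321.6, 17.0]
tcp_rot: [-1.566, -0.002, -0.245]
contact_force: [-0.0, -0.3, 0.5]
opening: 0.997
```

```bash
python3 d.py 451 315.5 14 -14.5
```

```text
t 2.5 [451.5 321.6  17. ] [-89.75  -0.13 -14.03] open 0.997 [-0.04 -0.32  0.53] [-0.0832  0.0183 -0.0224]
shift cm [ 0.1  0.3 -0.6] turn y 0.47
```

Request:
apply_moves --plan "0.1 0.2 -0.6 -0.2 0.4 0 0;0 0 0 0 0 0 0;0 0 0 0 0 0 0.2;0 0 0 0 0 0 0.28;0 0 0 0 0 0 0.35;0 0 0 0 0 0 0.5;0 0 0 0 0 0 0.6;0 0 0 0 0 0 0.6"

```text
clock: 3.3
eef_pos: [452.9, 316.2, 18.4]
tcp_rot: [-1.566, -0.006, -0.253]
contact_force: [-0.0, -0.0, 1.0]
opening: 0.673
```

```bash
python3 d.py 451 315.5 14 -14.5
```

```text
t 3.3 [452.9 316.2  18.4] [-89.73  -0.33 -14.48] open 0.673 [-0.05 -0.03  1.01] [-0.1289  0.0454 -0.0017]
shift cm [-0.17  0.44 -0.12] turn y 0.02
```

Request:
apply_moves --plan "0 0 0 0 0 0 1;0 0 0 0 0 0 1;0 -1 0 0 0 0 1;0 -2 0 0 0 0 1;0 -2.5 0 0 0 0 1;0 -2.5 0 0 0 0 1;0 -2 0 0 0 0 1;0 0 0 0 0 0 1;0 0 0 0 0 0 1;0 0 0 0 0 0 1;0 0 0 0 0 0 1"

```text
clock: 4.4
eef_pos: [449.5, 314.2, 121.3]
tcp_rot: [-1.571, -0.002, -0.253]
contact_force: [-0.4, -0.0, -2.8]
opening: 0.674
```

```bash
python3 d.py 451 315.5 120 -14.5
```

```text
t 4.4 [449.5 314.2 121.3] [-89.99  -0.1  -14.47] open 0.674 [-0.42 -0.04 -2.76] [-0.0416  0.0858  0.0164]
shift cm [0.11 0.13 0.16] turn y 0.03
```

Request:
apply_moves --plan "0 0 0 0 0 0 1"

```text
clock: 4.5
eef_pos: [449.0, 313.9, 120.3]
tcp_rot: [-1.572, -0.001, -0.253]
contact_force: [0.7, 0.2, -3.1]
opening: 0.674
```

```bash
python3 d.py 451 315.5 120 -14.5
```

```text
t 4.5 [449.  313.9 120.3] [-9.006e+01 -4.000e-02 -1.447e+01] open 0.674 [ 0.69  0.18 -3.12] [-0.004   0.0262  0.0056]
shift cm [0.16 0.03 0.21] turn y 0.03
```

```bash
cat > m.py <<'E'
from h import *
F=[];W=[];J=[]
for i in range(8):
    s=r.sense(); R=Rt(s); F.append(s["contact_force"]); W.append(R.T@s["wrist_torque"]); J.append(s["joint_efforts"]); r.grab_frame("top")
s=r.sense()
f=lambda a:(np.mean(a,0).round(3),np.std(a,0).round(3))
print(s["clock"],s["eef_pos"].round(1),np.degrees(s["tcp_rot"]).round(2),round(s["opening"],3));print("F",*f(F));print("W tool",*f(W));print("J",*f(J))
E
python3 m.py
```

```text
4.9 [449.5 314.2 121.2] [-89.99  -0.1  -14.47] 0.677
F [ 0.036  0.138 -3.238] [0.625 0.417 0.575]
W tool [-0.003 -0.005 -0.015] [0.029 0.029 0.026]
J [ 1.0000e-03 -5.6579e+01 -2.8515e+01 -7.0000e-03 -1.1000e-02 -0.0000e+00] [0.    0.316 0.204 0.    0.024 0.   ]
```

Request:
apply_moves --plan "5 0 0 0 0 0 1;5 0 0 0 0 0 1;0 0 0 0 0 0 1;0 0 0 0 0 0 1;0 0 0 0 0 0 1;0 0 0 0 0 0 1"

```text
clock: 5.5
eef_pos: [547.9, 288.7, 121.0]
tcp_rot: [-1.571, -0.001, -0.251]
contact_force: [-0.7, -0.2, -3.1]
opening: 0.674
```

```bash
python3 m.py
```

```text
5.9 [548.6 288.8 121.2] [-89.99  -0.09 -14.36] 0.676
F [-0.133  0.072 -3.39 ] [0.573 0.369 0.422]
W tool [-0.002  0.011  0.054] [0.033 0.031 0.028]
J [-1.6400e-01 -6.5035e+01 -3.0417e+01 -4.1000e-02 -5.7000e-02  1.0000e-03] [0.186 0.076 0.18  0.014 0.025 0.004]
```

Request:
apply_moves --plan "-5 0 0 0 0 0 1;-5 0 0 0 0 0 1;0 0 0 0 0 0 1;0 0 0 0 0 0 1;0 0 0 0 0 0 1;0 0 0 0 0 0 1"

```text
clock: 6.5
eef_pos: [450.9, 314.5, 121.5]
tcp_rot: [-1.568, -0.004, -0.252]
contact_force: [0.2, 0.3, -2.3]
opening: 0.673
```

```bash
python3 m.py
```

```text
6.9 [450.2 314.3 121.2] [-89.9   -0.2  -14.42] 0.676
F [ 0.05  -0.059 -3.084] [0.374 0.558 0.592]
W tool [-0.025 -0.008 -0.049] [0.015 0.028 0.023]
J [ 1.4800e-01 -5.6586e+01 -2.8452e+01  3.2000e-02  1.1000e-02 -1.0000e-03] [0.167 0.074 0.181 0.013 0.024 0.004]
```

Request:
apply_moves --plan "5 0 0 0 0 0 1;5 0 0 0 0 0 1;0 0 0 0 0 0 1;0 0 0 0 0 0 1;0 0 0 0 0 0 1;0 0 0 0 0 0 1"

```text
clock: 7.5
eef_pos: [548.4, 288.4, 120.6]
tcp_rot: [-1.57, -0.002, -0.25]
contact_force: [-0.9, -0.2, -2.5]
opening: 0.672
```

```bash
python3 m.py
```

```text
7.9 [549.1 288.6 120.9] [-89.93  -0.14 -14.35] 0.673
F [ 0.085  0.03  -3.003] [0.482 0.407 0.321]
W tool [ 0.003 -0.005  0.054] [0.021 0.021 0.024]
J [-1.7000e-01 -6.5040e+01 -3.0408e+01 -3.8000e-02 -6.8000e-02  1.0000e-03] [0.186 0.074 0.187 0.014 0.025 0.004]
```

Request:
apply_moves --plan "-5 0 0 0 0 0 1;-5 0 0 0 0 0 1;0 0 0 0 0 0 1;0 0 0 0 0 0 1;0 0 0 0 0 0 1;0 0 0 0 0 0 1"

```text
clock: 8.5
eef_pos: [451.4, 314.3, 121.2]
tcp_rot: [-1.567, -0.005, -0.251]
contact_force: [0.8, -0.2, -3.0]
opening: 0.676
```

```bash
python3 m.py
```

```text
8.9 [450.7 314.2 120.9] [-89.83  -0.25 -14.41] 0.678
F [-0.238  0.036 -2.877] [0.847 0.437 0.534]
W tool [-0.016 -0.014 -0.044] [0.022 0.031 0.029]
J [ 1.4800e-01 -5.6593e+01 -2.8438e+01  3.4000e-02 -1.0000e-03 -1.0000e-03] [0.167 0.073 0.181 0.013 0.024 0.004]
```

Request:
apply_moves --plan "5 0 0 0 0 0 1;5 0 0 0 0 0 1;0 0 0 0 0 0 1;0 0 0 0 0 0 1;0 0 0 0 0 0 1;0 0 0 0 0 0 1"

```text
clock: 9.5
eef_pos: [548.8, 288.3, 120.3]
tcp_rot: [-1.569, -0.002, -0.25]
contact_force: [-0.6, -0.1, -3.3]
opening: 0.673
```

```bash
python3 m.py; python3 d.py 687 -3 240 0
```

```text
9.9 [549.6 288.4 120.6] [-89.88  -0.19 -14.33] 0.676
F [-0.104  0.105 -3.2  ] [0.301 0.597 0.428]
W tool [-0.011 -0.014  0.053] [0.015 0.034 0.023]
J [-1.7000e-01 -6.5051e+01 -3.0403e+01 -3.5000e-02 -8.0000e-02  1.0000e-03] [0.185 0.073 0.187 0.014 0.025 0.004]
t 9.9 [549.6 288.4 120.6] [-89.88  -0.19 -14.33] open 0.676 [ 0.66 -0.03 -3.45] [ 0.0063 -0.009   0.0244]
shift cm [ 20.57 -11.93 -24.81] turn y -14.33
```

Request:
apply_moves --plan "0 0 0 0 0 -4 1;0 0 0 0 0 -4 1;0 0 0 0 0 -4 1;0 0 0 0 0 0 1;0 0 0 0 0 0 1;0 0 0 0 0 0 1;0 0 0 0 0 0 1;0 0 0 0 0 4 1;0 0 0 0 0 4 1;0 0 0 0 0 4 1;0 0 0 0 0 0 1;0 0 0 0 0 0 1;0 0 0 0 0 0 1"

```text
clock: 11.2
eef_pos: [552.9, 288.4, 121.4]
tcp_rot: [-1.564, 0.0, -0.252]
contact_force: [0.0, 0.5, -3.4]
opening: 0.678
```

```bash
python3 m.py
```

```text
11.6 [552.6 288.8 121.7] [-8.961e+01  7.000e-02 -1.438e+01] 0.672
F [-0.257  0.133 -3.078] [0.37  0.395 0.453]
W tool [-0.015  0.002 -0.029] [0.022 0.028 0.029]
J [-2.0400e-01 -6.5310e+01 -3.0516e+01  4.6000e-02 -2.0000e-02 -1.0000e-03] [0.15  0.086 0.162 0.03  0.025 0.03 ]
```

Request:
apply_moves --plan "0 -1.5 0 0 0 0 1;0 -3 0 0 0 0 1;0.8 -3 -1 0 0 0 1;1.5 -1.5 -2 0 0 0 1;2 0 -2.5 0 0 0 1;2 0 -2.5 0 0 0 1;2 0 -2.5 0 0 0 1;2 0 -2.5 0 0 0 1;2 0 -2.5 0 0 0 1;2 0 -2.5 0 0 0 1;2 0 -2.5 0 0 0 1;2 0 -2.5 0 0 0 1;1.2 0 -1.5 0 0 0 1;0.5 0 -0.5 0 0 0 1;0 0 0 0 0 0 1;0 0 0 0 0 0 1;0 0 0 0 0 0 1;0 0 0 0 0 0 1"

```text
clock: 13.4
eef_pos: [690.0, -9.4, 231.8]
tcp_rot: [-1.558, -0.01, -0.246]
contact_force: [0.0, 0.1, -3.4]
opening: 0.678
```

```bash
python3 d.py 687 -3 210 -14.5
```

```text
t 13.4 [690.   -9.4 231.8] [-89.26  -0.6  -14.08] open 0.678 [ 0.05  0.1  -3.38] [-0.0052 -0.044   0.0298]
shift cm [-0.47  2.18  0.52] turn y 0.42
```

Request:
apply_moves --plan "0 0 0 0 0 0 1;0 0 0 0 0 0 1;0 0 0 0 0 0 1;0 0 0 0 0 0 1;0 0 0 0 0 0 1"

```text
clock: 13.9
eef_pos: [689.3, -7.1, 231.7]
tcp_rot: [-1.558, -0.01, -0.243]
contact_force: [-0.2, 1.1, -2.8]
opening: 0.678
```

```bash
python3 m.py; python3 -c "
from h import *
cv2.imwrite('pics/end.png',r.grab_frame('side')); print(abs(r.sense()['qvel']).max())"
```

```text
14.3 [689.3  -7.2 231.7] [-89.25  -0.55 -13.94] 0.669
F [-0.275 -0.    -3.011] [0.308 0.585 0.434]
W tool [-0.002 -0.016 -0.007] [0.022 0.015 0.024]
J [ 4.7000e-02 -7.0124e+01 -3.6601e+01  6.4000e-02 -6.4000e-02  0.0000e+00] [0.029 0.008 0.007 0.005 0.002 0.   ]
0.0017400931507516786
```

View pics/end.png

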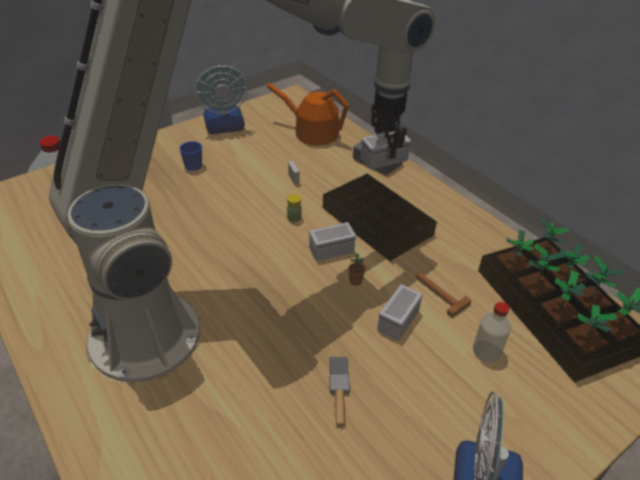

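The last torque reading (-0.007) is ambiguous, so I'll check that the signature persists over a long rest, at a new place.

Request:
apply_moves --plan "-5 0 0 0 0 0 1;-5 0 0 0 0 0 1;0 0 0 0 0 0 1;0 0 0 0 0 0 1;0 0 0 0 0 0 1;0 0 0 0 0 0 1;0 0 0 0 0 0 1;0 0 0 0 0 0 1;0 0 0 0 0 0 1;0 0 0 0 0 0 1;0 0 0 0 0 0 1;0 0 0 0 0 0 1;0 0 0 0 0 0 1;0 0 0 0 0 0 1;0 0 0 0 0 0 1;0 0 0 0 0 0 1;0 0 0 0 0 0 1;0 0 0 0 0 0 1;0 0 0 0 0 0 1;0 0 0 0 0 0 1"

```text
clock: 16.35
eef_pos: [592.7, 16.4, 229.1]
tcp_rot: [-1.558, -0.011, -0.245]
contact_force: [-0.4, -0.5, -3.3]
opening: 0.677
```

```bash
python3 m.py
```

```text
16.75 [592.7  16.4 229.2] [-89.25  -0.61 -14.03] 0.673
F [-0.205 -0.243 -3.06 ] [0.269 0.501 0.545]
W tool [-0.019 -0.019 -0.033] [0.027 0.03  0.022]
J [ 0.0000e+00 -5.7869e+01 -3.5005e+01  6.3000e-02 -4.4000e-02  0.0000e+00] [0.002 0.002 0.001 0.    0.    0.   ]
```

Request:
apply_moves --plan "5 0 0 0 0 0 1;5 0 0 0 0 0 1;0 0 0 0 0 0 1;0 0 0 0 0 0 1;0 0 0 0 0 0 1;0 0 0 0 0 0 1;0 0 0 0 0 0 1;0 0 0 0 0 0 1;0 0 0 0 0 0 1;0 0 0 0 0 0 1;0 0 0 0 0 0 1;0 0 0 0 0 0 1;0 0 0 0 0 0 1;0 0 0 0 0 0 1;0 0 0 0 0 0 1;0 0 0 0 0 0 1;0 0 0 0 0 0 1;0 0 0 0 0 0 1;0 0 0 0 0 0 1;0 0 0 0 0 0 1"

```text
clock: 18.75
eef_pos: [686.4, -7.2, 228.3]
tcp_rot: [-1.559, -0.003, -0.243]
contact_force: [0.5, -0.5, -1.9]
opening: 0.678
```

```bash
python3 m.py
```

```text
19.15 [686.4  -7.2 228.3] [-89.32  -0.2  -13.94] 0.675
F [-2.070e-01 -1.000e-03 -2.994e+00] [0.56  0.343 0.537]
W tool [ 0.002 -0.006  0.068] [0.018 0.023 0.024]
J [-1.0000e-03 -7.0117e+01 -3.6493e+01  4.8000e-02 -8.8000e-02 -1.0000e-03] [0.001 0.005 0.002 0.    0.    0.   ]
```

```bash
python3 -c "
from rig import r
print(r.sign_off())"
```

```text
the job is handed in; nothing more can be done
None
```

I lifted the left tin (tin_a) and shook it lengthways end to end. It is the rattling one, so I never touched the other two. I handed the job in at about 19 s while holding it over the tray.

**How I know it rattles:** The moment about the jaw axis swung by about 0.1 N·m with each shake, between about +0.05 and -0.05. That is what a 150 g ball running 34 mm to either side gives. It also changed from +0.053 to -0.029 N·m after a tilt on the spot, and at the tray the shifted value (+0.068) still held after 2 s of rest.

**Last checks:**
- **Position:** the tool tip was at (686, -7, 228) mm, against a tray middle measured at (687, -3). The tin's centre is therefore about 240 mm above the bench.
- **Attitude and grip:** the tin was within 1° of upright. The joints were almost still (0.002 rad/s at the last check, before the final shake), and the squeeze was set to 35 N.
- **Surroundings:** the side picture, taken before the final shake, showed the other tins and bystanders standing in place.

**Disagreed:** one moment reading after the gentle move to the tray was near zero (-0.007 N·m), as if the ball had stopped mid-tin. I shook once more each way, and the two ends clearly separated again (-0.033 and +0.068 N·m).

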